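Exchange a V-block and a cup, then nest the cups

TASK

The V-block and the large cup have been put back in each other's places: using a free spot on the bench on the way, exchange them so that the V-block sits flat and square inside the lip of the square nest and the large cup stands flat inside the lip of the round dish. Only when both are in place and let go, nest the cups: first stand the medium cup in the large one, then the small cup in the medium one. Leave the gauge block, the steel ring and the black knob where they are.

Things in the scene. Friction and masses are not known exactly. Their poses are not given: they have to be found in the camera images.
- square_nest: square nest: a dark steel plate 88 x 88 mm fixed to the bench, with a flat floor 4 mm above the bench and a raised lip all round whose top is 9 mm above the bench; 74 x 74 mm inside the lip, four bright screw heads at the corners. Origin: centre of its underside, at bench height; x and y along its sides, z up. The large cup stands in it at the start; at the end the V-block must.
- round_dish: round dish: a dark steel disc 98 mm across fixed to the bench, with a flat floor 4 mm above the bench and a raised lip whose top is 9 mm above the bench; 86 mm across inside the lip. Origin: centre of its underside, at bench height, z up. The V-block lies in it at the start; at the end the large cup must.
- v_block_base (a point): V-block: plain steel block, 50 mm along its groove, 51 mm across it, 30 mm tall; the V groove in its top leaves 13 mm of steel under it, so grip across the groove, on the full-height sides. Loose, 0.28 to 0.46 kg. This point: centre of its underside; x along the groove, y across it, z up. Any quarter turn will do in the nest. The bench between the listed things is clear to set it aside.
- large_cup: large cup: a plain aluminium round cup with straight walls, open at the top; 66 mm outside, 60 mm inside, 36 mm tall, floor 4 mm thick. Loose, 0.12 to 0.20 kg. Origin: centre of its underside; z up, out of its mouth.
- medium_cup: medium cup: like the large cup, but 46 mm outside, 40 mm inside, 56 mm tall, floor 4 mm thick. Loose, 0.08 to 0.13 kg, stands on the bench. Origin: centre of its underside; z up. Stood in the large cup, its rim is 24 mm above the large cup's rim.
- small_cup: small cup: like the large cup, but 26 mm outside, 20 mm inside, 74 mm tall, floor 4 mm thick. Loose, 0.05 to 0.08 kg, stands on the bench. Origin: centre of its underside; z up. Stood in the medium cup, its rim is 22 mm above the medium cup's rim.
- gauge: gauge block, a plain grey steel block 40 x 43 x 20 mm, loose, a bystander to leave alone. Origin: centre of its underside; z up.
- steel_ring: steel ring, a plain flat grey ring 42 mm outside, 12 mm tall, loose, a bystander to leave alone. Origin: centre of its underside; z up.
- black_knob: black plastic knob, 36 mm across and 30 mm tall, standing upside down on its broad head with its stem up, loose, a bystander to leave alone. Origin: centre of the end of its stem, now on top, 30 mm above the bench; its z axis points down.
Mind the look-alikes: they are no part of the job. Leave any blue, green or red look-alike of the medium_cup alone.

How it is judged:
By the outcome, as a careful person would: the job done as asked, in the order asked, and still so for the second after the job is handed in, with the robot touching nothing.
It also fails if it takes over 115 s, if anything falls off the work surface, if the arm or the gripper's body presses on something with over 40 N, if the wrist force passes 120 N, or if a joint passes its speed limit or range.

ROBOT

A 6-joint arm with a two-finger parallel gripper is mounted at the origin on a cart in front of the work surface, level with it; the furniture and walls round the work are solid. World frame = base frame: x ahead of the robot, y to its left, z up, the work surface at z = 0. Lengths are in m, angles in rad, forces in N, time in s.
With the tool pointing down it reaches from about 0.35 to 1 m from the base axis. Payload 7.1 kg.
Tool frame: the origin (TCP) lies between the finger pads; the fingertips stand 22 mm ahead of it and the grasp point (between the pads) lies 3 mm ahead of it; z points along the fingers, y is the line along which they close (so a half turn about z gives the same grasp; the last joint's range is limited). The gripper opens to 85 mm and grips with 20 to 120 N. Pads are 22 mm wide; open, the fingers measure 114 mm over their backs; the gripper's body (76 mm by 85 mm) begins 54 mm behind the grasp point. The pads swing forward as they close: fully open they stand 13 mm farther back than shut.
Start: joints at [1.297, 0.423, 1.63, -0, 1.089, -0.019], TCP at [0.158, 0.605, 0.253] pointing down, gripper open.
Joint ranges: [-3, 3], [-0.9, 2.11], [0.09, 2.58], [-1.31, 4.45], [0.11, 2.69], [-2.54, 2.54]. Speed limits (rad/s): [2.39, 2.39, 3.01, 3.14, 3.14, 3.14].

INTERFACE

Orientations are given as a rotation vector (axis times angle).
In Python, from rig import manip gives the robot as it stands. The module is installed in compiled form; this text tells all that it offers. Calls block until the motion is done:
- manip.move_to(position, orientation): joint-space move of the TCP to a pose.
- manip.servo_line(position, orientation=None, rate=0.15): straight line of the TCP; orientation=None keeps the orientation; rate is the mean speed in m/s.
- manip.set_joints(angles): joint-space move.
- manip.command_gripper(opening, f_grip=None): finger opening in m; f_grip is the grip in N (None keeps the last); returns when the fingers have stopped.
- manip.hold(seconds).
- manip.solve_ik(position, orientation): joint angles nearest the present ones, or None.
- manip.camera(name): name is "side" or "top" or "wrist"; returns a dict with "image" (420x560x3 uint8, red, green, blue), "fx", "fy", "cx", "cy" (pixels), "cam_to_world" (4x4, takes a point from camera to world coordinates); the wrist camera has in their place "mount" (4x4, takes a point from camera to tool coordinates, whose origin is the TCP and whose axes are the flange's). Camera axes: x right, y down, z forward; pixel columns grow to the right and rows downward; lengths in m; the calibration is good to about 2 mm. A picture is of the moment at which its call begins: read the wrist's pose just before it. There is no depth.
A pose or a line that the arm cannot do raises manip.IKError and nothing moves.
- manip.sign_off(): hands the job in; it is judged then, once.
Readings, each from a call of its own:
- manip.get_time(): time.
- manip.get_joint_positions(): joint angles.
- manip.get_joint_vel(): joint speeds.
- manip.get_tau(): joint torques, N m.
- manip.get_position(): TCP position.
- manip.get_ee_rot(): TCP orientation.
- manip.get_contact_force(): force on the tool from outside, world axes, zero at the start.
- manip.get_torque(): the same for the moment, N m.
- manip.get_width(): finger opening in m.
- manip.get_grip_force(): force on a finger pad.
Only numpy, scipy, OpenCV 4.12 (cv2) and the standard library are available. Lean on these libraries where they do the work, as an engineer would, in place of code of your own. Each camera call takes 0.05 s, during which the arm holds its last target. There are 200 camera calls.

## Working session

There is one attempt and no reset: what is moved stays moved. The work goes in short steps, each a Python script; the robot and the scene stay as the last script left them, time stands still between calls to the robot, and variables do not carry over. Pictures are saved under pics/ and viewed, at most 14 in all, crops included, and the job is handed in when it is done.

```bash
mkdir -p pics; python3 - <<'E'
from rig import manip
import cv2,numpy as np
for n in ["top","side"]:
    c=manip.camera(n); cv2.imwrite(f"pics/{n}0.png",c["image"][:,:,::-1]); np.savez(f"{n}0.npz",**c)
    print(n,c["fx"],c["cx"],c["cy"],np.round(c["cam_to_world"],3).tolist())
print(manip.get_time(),manip.get_ee_rot(),np.round(manip.camera("wrist")["mount"],3).tolist())
E
```

```text
top 399.17802774019685 278.6705280794006 209.061455756295 [[0.017, -0.994, 0.107, 0.37], [-1.0, -0.015, 0.017, -0.091], [-0.016, -0.107, -0.994, 0.888], [0.0, 0.0, 0.0, 1.0]]
side 539.7434457297812 279.7303827979797 202.49895799199493 [[-1.0, 0.002, -0.007, 0.504], [0.007, 0.618, -0.786, 0.98], [0.002, -0.786, -0.618, 0.888], [0.0, 0.0, 0.0, 1.0]]
0.1 [-3.99084318e-01 -3.11592772e+00  2.19710838e-03] [[0.0, -0.945, -0.328, 0.086], [1.0, -0.0, 0.001, -0.001], [-0.001, -0.328, 0.945, -0.121], [0.0, 0.0, 0.0, 1.0]]
```

View pics/top0.png

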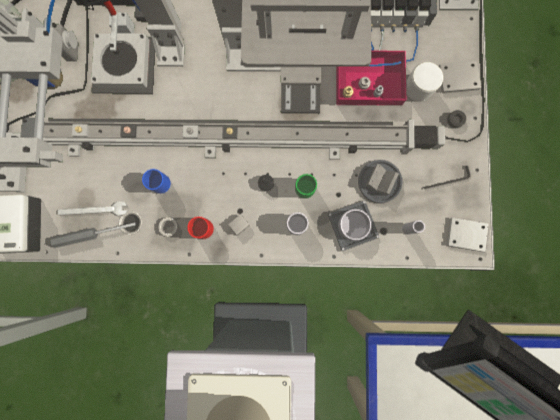

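View pics/side0.png

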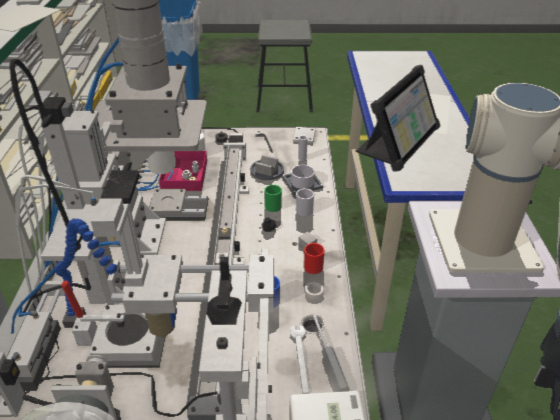

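Top view: V-block in the dish at (380,180), large cup in the nest at (353,226), medium cup at (297,223), small cup at (418,227), gauge (238,226), knob (266,183), ring (168,227). The side view agrees. I'll get coarse positions from these, then take wrist views from above.

```bash
cat > h.py <<'E'
from rig import manip
import cv2, numpy as np
from scipy.spatial.transform import Rotation as Rot
def down(a):  # tool z down, closing axis (tool y) at world angle a
    y=np.array([np.cos(a),np.sin(a),0]); z=np.array([0,0,-1.]); x=np.cross(y,z)
    return Rot.from_matrix(np.c_[x,y,z]).as_rotvec()
def ray(c,uv,z):
    T=c["cam_to_world"]; d=T[:3,:3]@np.array([(uv[0]-c["cx"])/c["fx"],(uv[1]-c["cy"])/c["fy"],1])
    return (T[:3,3]+d*(z-T[2,3])/d[2])[:2]
def proj(c,p):
    q=np.linalg.inv(c["cam_to_world"])@np.r_[p,1]
    return c["fx"]*q[0]/q[2]+c["cx"],c["fy"]*q[1]/q[2]+c["cy"]
def wrist(name):
    T=np.eye(4); T[:3,3]=manip.get_position(); T[:3,:3]=Rot.from_rotvec(manip.get_ee_rot()).as_matrix()
    c=dict(manip.camera("wrist")); c["cam_to_world"]=T@c["mount"]; cv2.imwrite(f"pics/{name}.png",c["image"][:,:,::-1]); np.savez(f"{name}.npz",**c); return c
def load(n): return {k:v for k,v in np.load(n+".npz").items()}
E
python3 - <<'E'
from h import *
c=load("top0")
for n,uv,z in [("dish",(380,181),.004),("large",(354,223),.036),("med",(297,221),.056),("small",(418,226),.074),("gauge",(238,226),.02),("knob",(266,182),.03),("ring",(168,226),.012),("green",(306,182),.056),("rail",(300,150),.03),("edge",(300,262),0)]: print(n,ray(c,uv,z).round(3))
print(Rot.from_rotvec(manip.get_ee_rot()).as_matrix().round(2))
# clear of things: view from above the work
for p in [(0.45,-0.27,0.36),(.42,-.27,.36),(.45,-.2,.3)]:
  for a in (0,np.pi/2,np.pi,-np.pi/2): 
    q=manip.solve_ik(p,down(a)); print(p,round(a,2),None if q is None else np.round(q,2))
E
```

```text
dish [ 0.531 -0.301]
large [ 0.434 -0.238]
med [ 0.435 -0.116]
small [ 0.427 -0.361]
gauge [0.425 0.012]
knob [ 0.521 -0.048]
ring [0.423 0.167]
green [ 0.518 -0.134]
rail [ 0.593 -0.121]
edge [ 0.349 -0.125]
[[-0.97  0.25 -0.  ]
 [ 0.25  0.97 -0.  ]
 [ 0.   -0.   -1.  ]]
(0.45, -0.27, 0.36) 0 [-0.56  0.16  1.74 -0.    1.24 -0.56]
(0.45, -0.27, 0.36) 1.57 [-0.56  0.16  1.74  0.    1.24 -2.13]
(0.45, -0.27, 0.36) 3.14 None
(0.45, -0.27, 0.36) -1.57 [-0.56  0.16  1.74 -0.    1.24  1.01]
(0.42, -0.27, 0.36) 0 [-0.6   0.12  1.79 -0.    1.24 -0.6 ]
(0.42, -0.27, 0.36) 1.57 [-0.6   0.12  1.79  0.    1.24 -2.17]
(0.42, -0.27, 0.36) 3.14 None
(0.42, -0.27, 0.36) -1.57 [-0.6   0.12  1.79 -0.    1.24  0.98]
(0.45, -0.2, 0.3) 0 [-0.44  0.17  1.87 -0.    1.1  -0.44]
(0.45, -0.2, 0.3) 1.57 [-0.44  0.17  1.87  0.    1.1  -2.01]
(0.45, -0.2, 0.3) 3.14 None
(0.45, -0.2, 0.3) -1.57 [-0.44  0.17  1.87 -0.    1.1   1.13]
```

```bash
python3 - <<'E'
from h import *
manip.servo_line((0.12,0.46,0.36),rate=.3)
q=np.array(manip.solve_ik((0.42,-0.22,0.36),down(-np.pi/2))); print(q.round(2))
manip.set_joints(q)
manip.move_to((0.52,-0.25,0.27),down(-np.pi/2)); manip.hold(.3)
c=wrist("w0"); print(c["fx"],manip.get_time(),manip.get_position())
for n,p in dict(dish=(.531,-.301,.004),large=(.434,-.238,.036),med=(.435,-.116,.056),small=(.427,-.361,.074)).items(): print(n,np.round(proj(c,p)))
E
```

```text
[-0.51  0.08  1.84 -0.    1.23  1.06]
341.66577457229545 4.4917 [ 0.51983933 -0.25007411  0.27126738]
dish [322. 151.]
large [267. 240.]
med [155. 248.]
small [383. 262.]
```

View pics/w0.png

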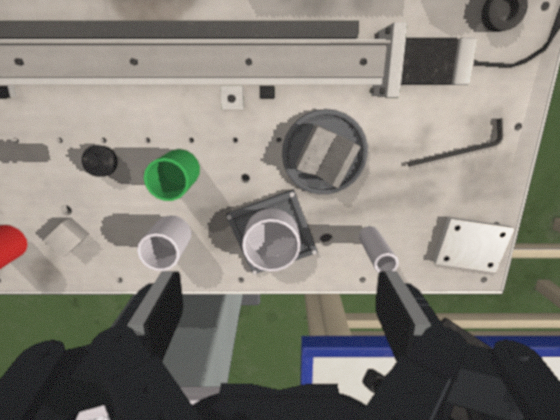

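Wrist view: dish (324,152) with V-block, nest corners at about (232,215), (292,192), (315,252), large cup rim (272,245), medium cup rim (163,250), small cup rim (386,262). A closer look at the dish and nest next.

```bash
python3 - <<'E'
from h import *
manip.move_to((0.53,-0.27,0.17),down(-np.pi/2)); manip.hold(.3)
c=wrist("w1"); print(manip.get_time())
im=cv2.imread("pics/w1.png"); cv2.imwrite("pics/w1b.png",cv2.resize(im[:,80:480],(800,840))[:600])
E
```

```text
5.3333
```

View pics/w1b.png

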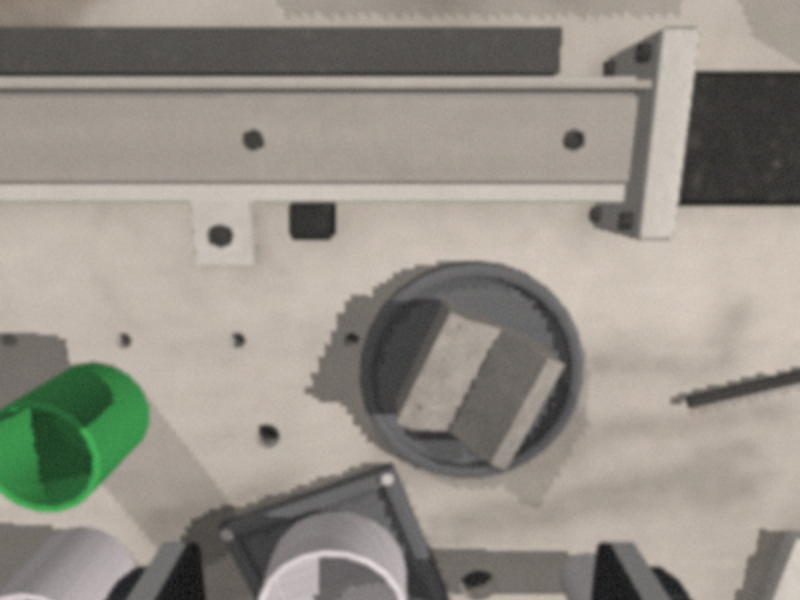

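w1 crop (2x, offset 80): V-block top corners at about (450,310), (565,362), (503,468), (398,420), with the groove running upper right to lower left. Nest screws at (388,480) and (227,534). Now to compute positions, with a zoomed crop of w0 for the nest.

```bash
python3 - <<'E'
from h import *
w0=load("w0"); w1=load("w1")
q=[ray(w1,(u/2+80-.25,v/2-.25),.034) for u,v in [(450,310),(565,362),(503,468),(398,420)]]
q=np.array(q); print("vb",q.round(4),q.mean(0).round(4))
for i in range(4): d=q[(i+1)%4]-q[i]; print(np.linalg.norm(d).round(4),np.degrees(np.arctan2(d[1],d[0])).round(1))
def circ(p):
    A=np.c_[2*p,np.ones(len(p))]; s=np.linalg.lstsq(A,(p**2).sum(1),rcond=None)[0]; return s[:2],np.sqrt(s[2]+s[:2]@s[:2])
for n,uv,z,r in [("large",(272,245),.040,.03),("med",(163,250),.056,.02),("small",(386,262),.074,.01)]:
    g=cv2.cvtColor(w0["image"],cv2.COLOR_RGB2GRAY)
    for t in range(170,236,6):
        cs,h=cv2.findContours((g>t).astype(np.uint8),cv2.RETR_CCOMP,cv2.CHAIN_APPROX_NONE)
        for k in cs:
            if len(k)<15: continue
            k=k[:,0].astype(float); p=np.array([ray(w0,x,z) for x in k]); o,rr=circ(p)
            res=np.std(np.linalg.norm(p-o,axis=1)-rr)
            if np.linalg.norm(o-ray(w0,uv,z))<.02 and res<.0015 and .8*r<rr<1.25*r+.003: print(n,t,o.round(4),rr.round(4),res.round(4))
# dish: dark disc outer edge
im=cv2.imread("pics/w0.png")
cv2.imwrite("pics/w0n.png",cv2.resize(im[180:280,200:340],None,fx=5,fy=5,interpolation=cv2.INTER_CUBIC))
g=cv2.cvtColor(w1["image"],cv2.COLOR_RGB2GRAY)
c=np.array([80+471/2,368/2]); P=[]
print("dish",[ray(w1,(80+u/2,v/2),.009).round(4) for u,v in [(360,368),(583,368),(471,261),(471,476)]])
E
```

```text
vb [[ 0.5635 -0.2913]
 [ 0.5429 -0.337 ]
 [ 0.4975 -0.3149]
 [ 0.5186 -0.2714]] [ 0.5306 -0.3037]
0.0501 -114.3
0.0505 154.1
0.0484 64.0
0.0491 -23.9
large 182 [ 0.4296 -0.2428] 0.0323 0.0006
large 200 [ 0.4293 -0.2424] 0.0306 0.0009
large 200 [ 0.4317 -0.2439] 0.0294 0.0006
large 206 [ 0.4294 -0.2426] 0.0308 0.0007
large 206 [ 0.4338 -0.247 ] 0.0258 0.0006
large 212 [ 0.4292 -0.2422] 0.0304 0.0005
large 218 [ 0.4343 -0.2477] 0.0247 0.0004
med 194 [ 0.4289 -0.1199] 0.02 0.0012
med 200 [ 0.4291 -0.1191] 0.0216 0.0009
med 206 [ 0.4285 -0.1183] 0.0207 0.0008
med 206 [ 0.4292 -0.1195] 0.0212 0.0007
med 212 [ 0.4286 -0.1175] 0.0199 0.0005
med 212 [ 0.4295 -0.1193] 0.0211 0.0005
small 194 [ 0.4263 -0.3665] 0.0101 0.001
small 200 [ 0.426 -0.366] 0.0103 0.0007
small 206 [ 0.4264 -0.3675] 0.0087 0.0005
dish [array([ 0.5331, -0.2552]), array([ 0.5332, -0.3515]), array([ 0.5787, -0.3016]), array([ 0.482, -0.305])]
```

View pics/w0n.png

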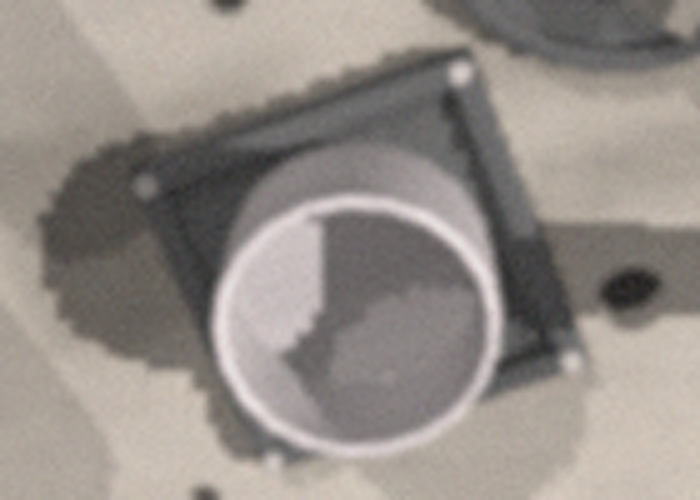

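The nest crop (5x, offset 200,180) shows all four screws at (460,72), (147,185), (572,360) and (275,460). I'll compute the nest pose, then move the large cup aside.

```bash
cat >> h.py <<'E'
D=np.radians
def pick(xy,z,a,opn,f,zup=.12,pre=.085):
    manip.command_gripper(pre); manip.move_to((*xy,zup),down(a)); manip.servo_line((*xy,z),rate=.1)
    manip.command_gripper(opn-.01 if opn>.02 else 0,f); manip.hold(.1)
    print("grip",manip.get_width(),manip.get_grip_force(),manip.get_contact_force())
def place(xy,z,a,zup=.12,rel=.085):
    p=manip.get_position(); manip.servo_line((p[0],p[1],zup),rate=.15)
    manip.move_to((*xy,zup),down(a)); print("w",manip.get_width()); manip.servo_line((*xy,z+.01),rate=.15); manip.servo_line((*xy,z),rate=.03); manip.hold(.1)
    print("F",np.round(manip.get_contact_force(),1)); manip.command_gripper(rel); manip.servo_line((*xy,zup),rate=.15); print("t",manip.get_time())
E
python3 - <<'E'
from h import *
w0=load("w0")
s=np.array([ray(w0,(200+u/5-.4,180+v/5-.4),.009) for u,v in [(460,72),(147,185),(275,460),(572,360)]])
print(s.round(4),s.mean(0).round(4),(s[[0,1]].mean(0)+s[[2,3]].mean(0))/2)
for i in range(4): d=s[(i+1)%4]-s[i]; print(np.linalg.norm(d).round(4),np.degrees(np.arctan2(d[1],d[0])).round(2))
for xy,a in [((.43,-.243),-90),((.43,-.243),-70),((.53,-.303),65),((.53,-.303),-115),((.431,-.243),-107),((.431,-.243),-70),((.52,.06),-90),((.429,-.119),-90),((.426,-.366),-90)]:
    q=manip.solve_ik((*xy,.034),down(D(a))); print(xy,a,None if q is None else np.round(q,2))
E
```

```text
[[ 0.4814 -0.2664]
 [ 0.4528 -0.1913]
 [ 0.3775 -0.2204]
 [ 0.4059 -0.2954]] [ 0.4294 -0.2434] [ 0.42939215 -0.24339482]
0.0804 110.81
0.0808 -158.89
0.0801 -69.24
0.0809 20.96
(0.43, -0.243) -90 [-0.54  0.61  2.02 -0.    0.51  1.03]
(0.43, -0.243) -70 [-0.54  0.61  2.02  0.    0.51  0.68]
(0.53, -0.303) 65 [-0.54  0.71  1.75  0.    0.68 -1.67]
(0.53, -0.303) -115 [-0.54  0.71  1.75 -0.    0.68  1.47]
(0.431, -0.243) -107 [-0.54  0.61  2.02 -0.    0.51  1.33]
(0.431, -0.243) -70 [-0.54  0.61  2.02  0.    0.51  0.68]
(0.52, 0.06) -90 [ 0.09  0.63  1.95 -0.    0.55  1.66]
(0.429, -0.119) -90 [-0.3   0.58  2.12 -0.    0.44  1.27]
(0.426, -0.366) -90 [-0.73  0.67  1.87 -0.    0.61  0.84]
```

```bash
python3 - <<'E'
from h import *
pick((.4294,-.2426),.034,D(-69),.066,40,zup=.15)
place((.52,.06),.031,D(-90),zup=.15)
c=wrist("w2")
E
python3 - <<'E'
from h import *
manip.move_to((.54,.03,.2),down(-np.pi/2)); manip.hold(.2); wrist("w3"); print(manip.get_time())
E
```

```text
grip 0.06568773478937048 41.82179532945156 [-1.4389128   2.24117516  9.62059682]
w 0.06577963237928122
F [ 0.3 -0.   2.2]
t 12.65
13.3083
```

View pics/w3.png

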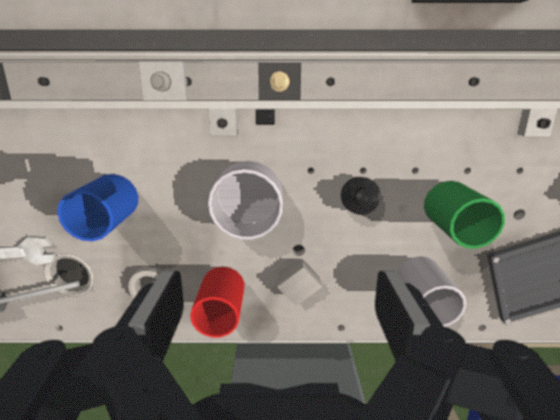

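Large cup stands at (246,203), clear of its neighbours. The nest is empty. Moving the V-block now.

```bash
python3 - <<'E'
from h import *
manip.move_to((.48,-.2,.15),down(D(-90)))
pick((.5306,-.3037),.034,D(-115),.051,60,zup=.13)
place((.4294,-.2434),.0345,D(-69),zup=.13)
manip.move_to((.49,-.25,.2),down(-np.pi/2)); manip.hold(.2); wrist("w4"); print(manip.get_time())
im=cv2.imread("pics/w4.png"); cv2.imwrite("pics/w4b.png",cv2.resize(im[60:360,80:480],(800,600)))
E
```

```text
grip 0.049013839698015677 64.02524665245437 [-0.09468796  0.76728053  6.11953842]
w 0.049199273284923156
F [0.  0.4 6. ]
t 20.775
21.5
```

View pics/w4b.png

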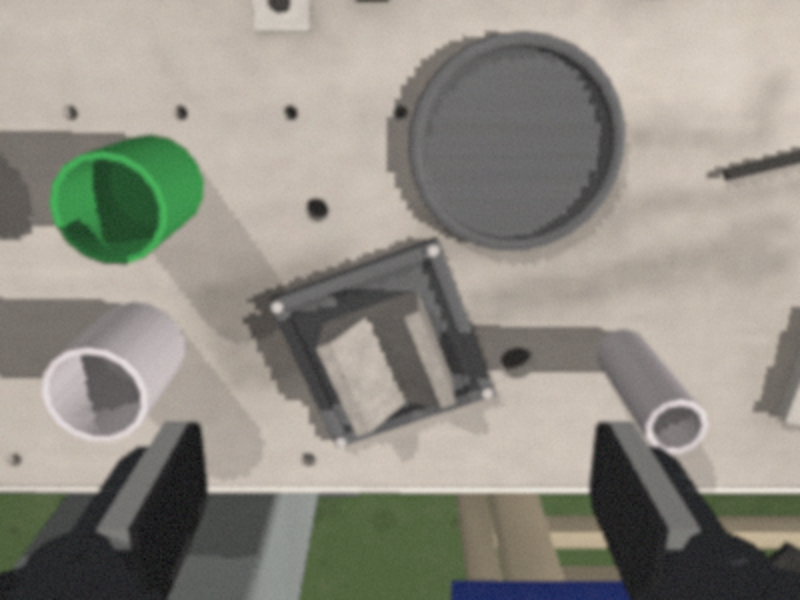

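The V-block is in the nest. Its top corners in the crop are about (318,348), (420,302), (455,405), (365,440). The dish is empty at about (516,140). Checking numerically.

```bash
python3 - <<'E'
from h import *
w=load("w4")
r=lambda u,v,z: ray(w,(80+u/2-.25,60+v/2-.25),z)
def quad(L,z):
    q=np.array([r(u,v,z) for u,v in L]); print(q.mean(0).round(4))
    for i in range(4): d=q[(i+1)%4]-q[i]; print(np.linalg.norm(d).round(4),np.degrees(np.arctan2(d[1],d[0])).round(1))
quad([(318,348),(420,302),(455,405),(365,440)],.034)
quad([(278,308),(433,251),(488,394),(342,442)],.009)
im=cv2.imread("pics/w4.png"); cv2.imwrite("pics/w4c.png",cv2.resize(im[170:290,200:340],None,fx=5,fy=5,interpolation=cv2.INTER_CUBIC))
print("dish",[r(u,v,.009).round(4) for u,v in [(408,140),(626,140),(516,31),(516,249)]])
E
```

```text
[ 0.4282 -0.2461]
0.0515 -64.1
0.0545 -161.8
0.0467 114.1
0.0526 23.2
[ 0.4286 -0.2437]
0.0803 -68.9
0.0812 -158.9
0.0803 110.6
0.0806 21.2
dish [array([ 0.5325, -0.2545]), array([ 0.5326, -0.3519]), array([ 0.5782, -0.3001]), array([ 0.4818, -0.3057])]
```

View pics/w4c.png

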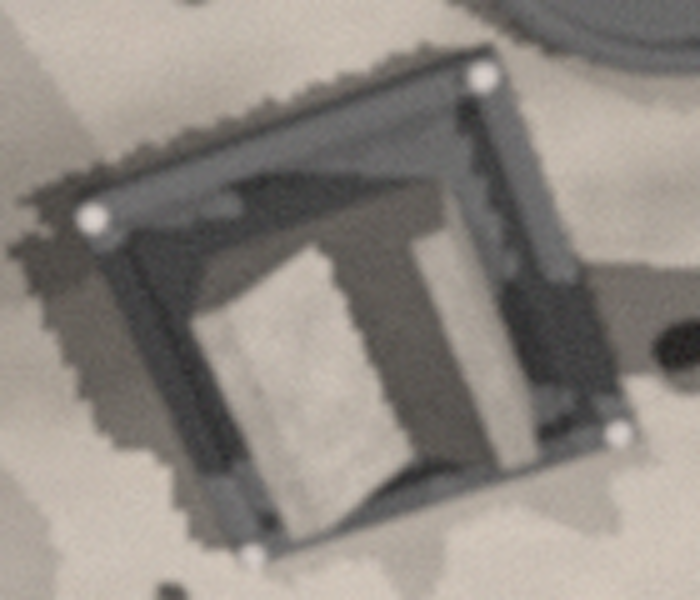

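In the 5x crop the V-block top corners are (192,318), (447,228), (538,460), (295,540). Its edges run parallel to the nest's within about 1° and it is centred, so it sits square. Now the large cup goes into the dish.

```bash
cat >> h.py <<'E'
def circ(p):
    A=np.c_[2*p,np.ones(len(p))]; s=np.linalg.lstsq(A,(p**2).sum(1),rcond=None)[0]; return s[:2],np.sqrt(s[2]+s[:2]@s[:2])
def rim(w,guess,z,r):
    g=cv2.cvtColor(w["image"],cv2.COLOR_RGB2GRAY); out=[]
    for t in range(160,240,4):
        for k in cv2.findContours((g>t).astype(np.uint8),cv2.RETR_CCOMP,cv2.CHAIN_APPROX_NONE)[0]:
            if len(k)<15: continue
            p=np.array([ray(w,x,z) for x in k[:,0].astype(float)]); o,rr=circ(p); res=np.std(np.linalg.norm(p-o,axis=1)-rr)
            if np.linalg.norm(o-guess)<.015 and res<.0012 and r-.0015<rr<r+.0045: out.append((*o,rr))
    return np.median(out,axis=0).round(4) if out else None,len(out)
E
python3 - <<'E'
from h import *
pick((.52,.06),.030,D(-90),.066,40,zup=.15)
place((.5300,-.3032),.0345,D(-90),zup=.15)
manip.move_to((.52,-.25,.26),down(-np.pi/2)); manip.hold(.2); w=wrist("w5"); print(manip.get_time())
print(rim(w,(.53,-.303),.04,.03),rim(w,(.429,-.119),.056,.02),rim(w,(.426,-.366),.074,.01))
E
```

```text
grip 0.06571367314863778 42.081096433103085 [-1.50697743 -0.69218386  9.70034671]
w 0.06559606436126383
F [-1.7  0.9  5. ]
t 29.6917
30.5
(array([ 0.5309, -0.3047,  0.0318]), 15) (array([ 0.4292, -0.1191,  0.0208]), 7) (array([ 0.4263, -0.3661,  0.0102]), 4)
```

View pics/w5.png

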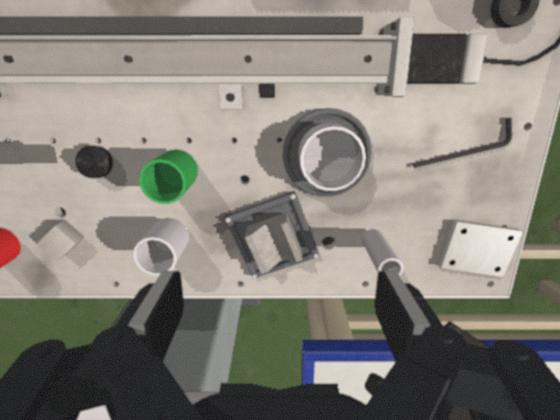

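The large cup is in the dish (rim at (335,157), inside the lip). Fitted cup centres are all consistent. Next, the medium cup.

```bash
python3 - <<'E'
from h import *
pick((.4291,-.1191),.057,D(-90),.046,30,zup=.15)
place((.5306,-.3042),.0657,D(-90),zup=.16)
manip.move_to((.53,-.27,.26),down(-np.pi/2)); manip.hold(.2); w=wrist("w6"); print(manip.get_time())
print(rim(w,(.53,-.303),.04,.03),rim(w,(.53,-.303),.064,.02),rim(w,(.426,-.366),.074,.01))
E
```

```text
grip 0.04567664526960249 29.58684280514717 [-0.43153788  1.02860385  7.26101135]
w 0.04511194690687772
F [ 0.4 -0.1  0.3]
t 37.3667
38.1167
(array([ 0.5311, -0.305 ,  0.031 ]), 11) (array([ 0.5309, -0.3051,  0.0206]), 19) (array([ 0.4238, -0.3634,  0.0105]), 2)
```

View pics/w6.png

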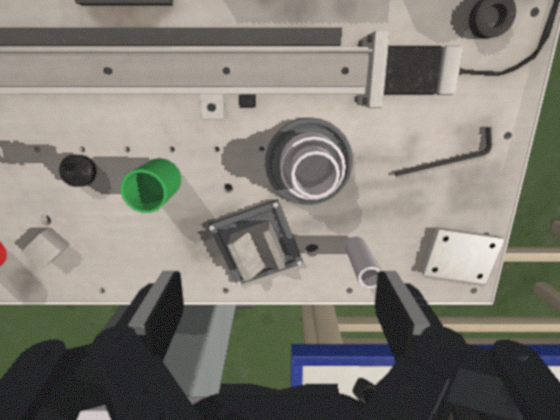

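The medium cup stands concentric in the large cup: the fitted rims are (.531,-.305) for both. Now the small cup.

```bash
python3 - <<'E'
from h import *
pick((.4262,-.366),.0755,D(-90),.026,22,zup=.17)
place((.5307,-.3046),.0882,D(-90),zup=.20)
manip.move_to((.50,-.25,.27),down(-np.pi/2)); manip.hold(.2); w=wrist("w7"); print(manip.get_time())
print(rim(w,(.53,-.303),.04,.03),rim(w,(.53,-.303),.064,.02),rim(w,(.53,-.303),.086,.01))
E
```

```text
grip 0.02454187750236447 25.03361212075589 [-0.38882918  0.17360742  1.98817259]
w 0.024661078594221997
F [-0.3 -0.1 -0.9]
t 45.2583
45.975
(array([ 0.531 , -0.3049,  0.0311]), 10) (array([ 0.5309, -0.305 ,  0.0213]), 13) (array([ 0.5298, -0.3028,  0.0112]), 27)
```

View pics/w7.png

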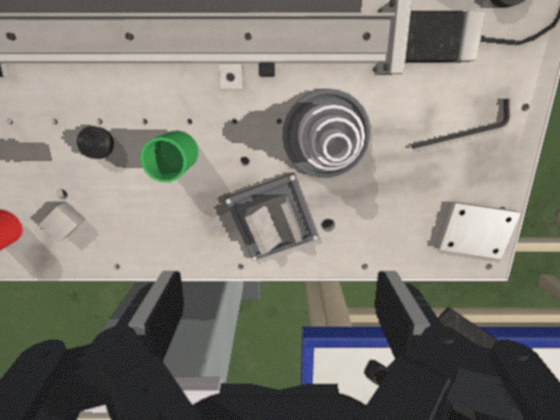

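All three cups are nested upright in the dish (rims around (330,140)). The V-block is square in the nest, and the bystanders and look-alikes are where they were.

```bash
python3 -c "
from rig import manip
print(manip.sign_off())"
```

```text
the job is handed in; nothing more can be done
None
```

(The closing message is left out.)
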